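Deal four coasters onto two serving trays

TASK

Deal the four coasters off the top of the stack in the caddy, one at a time and in turn: the first to the blue tray, the next to the white tray, then blue, then white, so that each tray ends with two coasters lying flat inside its rim. They are too wide to pinch and boxed in by the caddy's cheeks, so slide each one out of the caddy's open end with a light touch of the fingertips (press hard and the next one comes along), let it settle in its tray before you start the next, and leave the mug, the tin and the mill where they stand.

Things in the scene. Friction and masses are not known exactly. Their poses are not given: they have to be found in the camera images.
- caddy: fixed dark wood caddy, 110 (x) x 92 (y). Origin: middle of its plan, 14 mm below the deck's top face; it stands 0 to 12 mm above the worktop (varies). Deck 93 x 92 between two upright cheeks, 9 thick, along its +x and -x sides, rising to 40 mm above the origin, inner faces 93 apart; the +y and -y ends are open, so coasters leave only along its y axis. Turned by up to 0.3 rad.
- blue_tray: fixed blue tray, steel loop handle on each x side; 124 (x; 154 over the handles) x 136 (y), floor 4 thick, rim 4 thick and 10 high, lower than the deck. Origin on the worktop under its centre, axes parallel to the caddy's. Its centre lies 116 mm from the caddy's along the caddy's +y or -y axis (which one varies), 2 mm clear of the caddy's open end.
- white_tray: fixed white tray with a pale grey floor, the same size as the blue one, at the opposite open end of the caddy.
- coaster_1: green polished stone coaster with a pale ring, 90 x 90 x 6, about 140 g (varies), top of the stack. Coasters slide with friction of 0.25 to 0.4; fingertips grip better. Pressed on its face with 3 to 8 N they drag it off the next one; well above that (15 N and more) the next ones come along. It is stiff, so feel for its face. Origin: centre of its underside; axes along the caddy's at the start.
- coaster_2: green polished stone coaster with a pale ring, 90 x 90 x 6, about 140 g (varies), second from the top, otherwise like coaster_1. Drawn nearly out, a coaster may rest with its trailing edge on the caddy's end or the tray's near rim, and needs a nudge at that edge. Origin: centre of its underside; axes along the caddy's at the start.
- coaster_3: green polished stone coaster with a pale ring, 90 x 90 x 6, about 140 g (varies), third from the top, otherwise like coaster_1. Origin: centre of its underside; axes along the caddy's at the start.
- coaster_4: green polished stone coaster with a pale ring, 90 x 90 x 6, about 140 g (varies), bottom of the stack, on the deck, otherwise like coaster_1. Origin: centre of its underside; axes along the caddy's at the start.
- mug: black mug, 88 across, 126 with its handle, 106 high, loose, standing on the far side of the caddy; origin at the middle of its underside. A bystander.
- tin: low tin, 75 across and 58 high, loose, standing on the far side; origin at the centre of its underside. A bystander.
- mill: small glass and grey mill, 44 across and 90 high, loose, standing on the robot's side of the caddy; origin at the centre of its underside. A bystander.
Mind the look-alikes: they are no part of the job. Leave any pink look-alike of the coaster_2 alone.

How it is judged:
On the way, in this order (a step that is already met when the one before it is completed fails the run):
1. the first coaster (top of the stack) lies flat in the blue tray, the next ones still in the caddy (x of coaster_1 in the frame of blue_tray between -0.022 and 0.022 m and y of coaster_1 in the frame of blue_tray between -0.0235 and 0.0235 m and z of coaster_1 in the frame of blue_tray below 0.02 m and angle between coaster_1's own z axis and vertical below 0.05 rad and linear speed of coaster_1 below 0.03 m/s and horizontal distance between each of coaster_2, coaster_3, coaster_4 and caddy below 0.02 m), for 0.2 s.
2. the second coaster (next from the top) lies flat in the white tray, the next ones still in the caddy (x of coaster_2 in the frame of white_tray between -0.022 and 0.022 m and y of coaster_2 in the frame of white_tray between -0.0235 and 0.0235 m and z of coaster_2 in the frame of white_tray below 0.02 m and angle between coaster_2's own z axis and vertical below 0.05 rad and linear speed of coaster_2 below 0.03 m/s and horizontal distance between each of coaster_3, coaster_4 and caddy below 0.02 m), for 0.2 s.
3. the third coaster (next from the top) lies flat in the blue tray, the next ones still in the caddy (x of coaster_3 in the frame of blue_tray between -0.022 and 0.022 m and y of coaster_3 in the frame of blue_tray between -0.0235 and 0.0235 m and z of coaster_3 in the frame of blue_tray below 0.02 m and angle between coaster_3's own z axis and vertical below 0.05 rad and linear speed of coaster_3 below 0.03 m/s and horizontal distance between coaster_4 and caddy below 0.02 m), for 0.2 s.
4. the fourth coaster (last) lies flat in the white tray (x of coaster_4 in the frame of white_tray between -0.022 and 0.022 m and y of coaster_4 in the frame of white_tray between -0.0235 and 0.0235 m and z of coaster_4 in the frame of white_tray below 0.02 m and angle between coaster_4's own z axis and vertical below 0.05 rad and linear speed of coaster_4 below 0.03 m/s), for 0.2 s.
At the end, for the whole second after the job is handed in: Coasters 1 and 3 lie in the blue tray and coasters 2 and 4 in the white tray, at rest, each flat to within 0.05 rad, its centre within 22 mm (tray x) and 23.5 mm (tray y) of the tray's centre and its underside less than 20 mm above the worktop (all of step 4 and x of coaster_1 in the frame of blue_tray between -0.022 and 0.022 m and y of coaster_1 in the frame of blue_tray between -0.0235 and 0.0235 m and z of each of coaster_1, coaster_3 in the frame of blue_tray below 0.02 m and angle between each of coaster_1, coaster_2, coaster_3's own z axis and vertical below 0.05 rad and linear speed of each of coaster_1, coaster_2, coaster_3 below 0.03 m/s and x of coaster_2 in the frame of white_tray between -0.022 and 0.022 m and y of coaster_2 in the frame of white_tray between -0.0235 and 0.0235 m and z of coaster_2 in the frame of white_tray below 0.02 m and x of coaster_3 in the frame of blue_tray between -0.022 and 0.022 m and y of coaster_3 in the frame of blue_tray between -0.0235 and 0.0235 m); the robot touches nothing.
It fails at once if the mug is moved more than 30 mm or tipped (distance of mug from where it was at the start of the episode above 0.03 m or angle between mug's own z axis and vertical above 0.5 rad).
It fails at once if the tin is moved more than 30 mm or tipped (distance of tin from where it was at the start of the episode above 0.03 m or angle between tin's own z axis and vertical above 0.5 rad).
It fails at once if the mill is moved more than 30 mm or tipped (distance of mill from where it was at the start of the episode above 0.03 m or angle between mill's own z axis and vertical above 0.5 rad).
It also fails if it takes over 67 s, if anything falls off the work surface, if the arm or the gripper's body presses on something with over 40 N, if the wrist force passes 120 N, or if a joint passes its speed limit or range.

ROBOT

A 7-joint arm with a two-finger parallel gripper is mounted at the origin on a cart in front of the work surface, level with it; the furniture and walls round the work are solid. World frame = base frame: x ahead of the robot, y to its left, z up, the work surface at z = 0. Lengths are in m, angles in rad, forces in N, time in s.
With the tool pointing down it reaches from about 0.4 to 0.85 m from the base axis. Payload 4.5 kg.
Tool frame: the origin (TCP) lies midway between the tips of the shut fingers; the grasp point (between the pads) lies 19 mm behind it; z points along the fingers, y is the line along which they close (so a half turn about z gives the same grasp; the last joint's range is limited). The gripper opens to 88 mm and grips with 3 to 60 N. Pads are 18 mm wide; open, the fingers measure 123 mm over their backs; the gripper's body (75 mm by 187 mm) begins 45 mm behind the grasp point.
Start: joints at [1.383, 0.689, -0.195, 1.565, 0.157, 0.902, -0.215], TCP at [0.138, -0.61, 0.239] pointing down, gripper open.
Joint ranges: [-3.01, 3.01], [-0.46, 2.08], [-1.47, 1.51], [0.13, 2.56], [-1, 4.14], [0.04, 2.09], [-2.66, 2.66]. Speed limits (rad/s): [2.57, 2.57, 3.14, 3.14, 3.14, 3.14, 3.14].

INTERFACE

Orientations are given as a unit quaternion [x, y, z, w].
In Python, from plant import get_state, viewer, workorder gives the robot as it stands. The module is installed in compiled form; this text tells all that it offers.
- The arm moves only by the tool step_arm, never from a script. Its argument "motion" is a list of rows, each an object of numbers: "wx", "wy", "wz": the turn, a rotation vector about the tool's x, y, z each as a share of 180 degrees, from -1 to 1; "dx", "dy", "dz": the shift along the tool's x, y, z each as a share of 8 cm, from -1 to 1; "claw": the finger opening in mm, from 0 to 88.1. A call has 1 to 8 rows; each row is the pose to reach, as a shift and turn from the pose commanded when the call began, along the tool's axes at that moment, turning the shorter way round; what a row does not reach only later rows make up. A row lasts 1/10 s, in which the tool goes at most 50 mm and 8.59 degrees, less where a joint would pass 70% of its speed; a pose out of reach is approached as far as the arm can. A call with a number of a shift or a turn outside -1 to 1 is refused whole. A call with a gripper value outside its range is refused whole. The fingers move at their own pace and stop on an object; "force" is the grip in N (left out, the last holds). Time passes only in rows, so rows that repeat a pose let the fingers close. It gives the time, the measured TCP pose, the force, the opening and the grip force at its end, in the units of the state.
- get_state(): the state, without advancing time (a new reading comes with each control period).
- viewer.snapshot(name): name is "scene" or "side" or "wrist"; returns (picture, depth): 480x640x3 uint8, red, green, blue; 480x640 float32, m along the optical axis (not along the pixel's ray), 0 where there is no reading.
- viewer.calibration(name): a dict with "vfov" (degrees; the focal length in pixels is half the picture's height over the tangent of half this angle, whatever the lens; pixels are square), "cx", "cy" (the principal point, pixels), "extrinsics" (4x4, takes a point from camera to world coordinates). Camera axes: x right, y down, z forward; pixel columns grow to the right and rows downward; lengths in m; the calibration is good to about 2 mm. A picture is of the moment at which its call begins: read the wrist's pose just before it. calibration takes no time and is no camera call; for the wrist camera it gives the pose at the moment of the call.
- workorder.finish_job(): hands the job in; it is judged then, once.
The state is a dict: "clock": time; "q": joint angles; "qd": joint speeds; "joint_torque": joint torques, N m; "tool_pos": TCP position; "eef_rot": TCP orientation; "contact_force": force on the tool from outside, world axes, zero at the start; "moment": the same for the moment, N m; "opening": opening from 0.0 (shut) to 1.0 (fully open); "finger_force": force on a finger pad.
Only numpy, scipy, OpenCV 4.12 (cv2) and the standard library are available. Lean on these libraries where they do the work, as an engineer would, in place of code of your own. Each camera call takes 0.05 s, during which the arm holds its last target. There are 200 camera calls.

## Working session

There is one attempt and no reset: what is moved stays moved. The work goes in short steps, Python scripts to look and compute and a tool call to move; the robot and the scene stay as the last step left them, time stands still between calls to the robot, and variables do not carry over. Pictures are saved under pics/ and viewed, at most 10 in all, crops included, and the job is handed in when it is done.

Besides the shell and the picture viewer there is one more tool, called after "Request:" by a JSON object that holds its "name" and its "arguments". step_arm: Moves the arm, as the interface text tells. Shift numbers are shares of 8 cm and turn numbers shares of 180 degrees, none past 1 either way. Its arguments: {"type":"object","properties":{"motion":{"type":"array","items":{"type":"object","properties":{"wx":{"type":"number","minimum":-1,"maximum":1},"wy":{"type":"number","minimum":-1,"maximum":1},"wz":{"type":"number","minimum":-1,"maximum":1},"dx":{"type":"number","minimum":-1,"maximum":1},"dy":{"type":"number","minimum":-1,"maximum":1},"dz":{"type":"number","minimum":-1,"maximum":1},"claw":{"type":"number"}}}},"force":{"type":"number"}},"required":["motion"]}

```bash
mkdir -p pics; python3 - <<'E'
from plant import get_state, viewer
import cv2, numpy as np
for n in ("scene","side"):
    p,d=viewer.snapshot(n); cv2.imwrite(f"pics/{n}0.png",p[:,:,::-1]); np.savez(f"{n}0.npz",p=p,d=d)
    c=viewer.calibration(n); print(n,c["vfov"],c["cx"],c["cy"],np.round(c["extrinsics"],3).tolist())
s=get_state(); print({k:np.round(v,3).tolist() for k,v in s.items()})
E
```

```text
scene 48.59864108250747 324.96744941480483 248.2426082567443 [[0.87, -0.214, 0.445, 0.159], [-0.494, -0.383, 0.781, -0.58], [0.003, -0.899, -0.439, 0.433], [0.0, 0.0, 0.0, 1.0]]
side 52.99123689340474 315.49919113003847 235.55413230782807 [[0.99, -0.065, 0.125, 0.427], [-0.14, -0.556, 0.819, -0.623], [0.016, -0.829, -0.56, 0.532], [0.0, 0.0, 0.0, 1.0]]
{'clock': 0.1, 'q': [1.383, 0.69, -0.194, 1.566, 0.157, 0.903, -0.215], 'qd': [-0.001, -0.001, 0.001, -0.005, 0.0, 0.001, 0.0], 'joint_torque': [-0.004, -52.85, -1.272, -15.384, -0.053, 0.002, 0.0], 'tool_pos': [0.137, -0.609, 0.238], 'eef_rot': [0.994, 0.111, -0.0, -0.001], 'contact_force': [0.446, 0.414, 0.151], 'moment': [-0.019, 0.02, -0.015], 'finger_force': 0.0, 'opening': 1.001}
```

View pics/scene0.png

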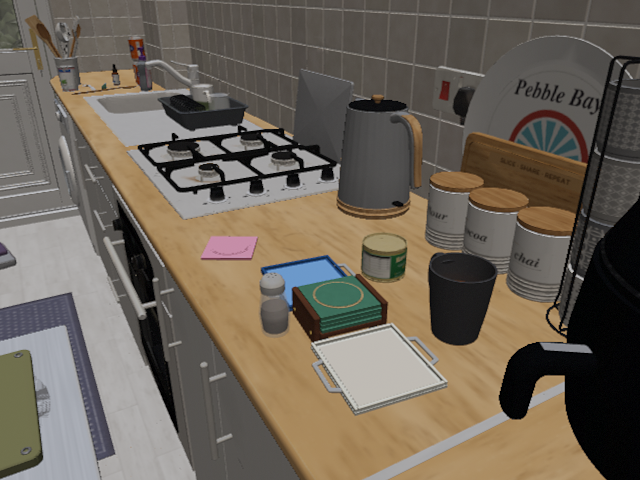

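View pics/side0.png

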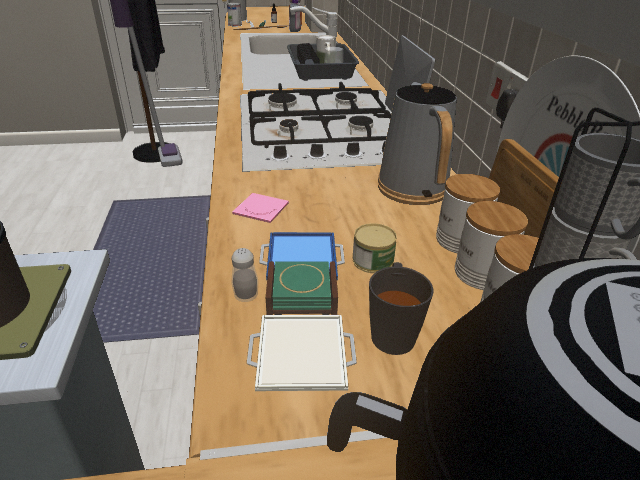

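Scene: the caddy with the green stack (scene 340,305 / side 303,280) has the blue tray beyond it at +y (310,280 / 302,252) and the white tray nearer (377,363 / 302,352). The mill is at (273,300) / (245,272), the tin at (384,257) / (375,248), and the mug at (460,298) / (400,308). The flat pink square at (230,248) / (260,207) is the look-alike, to be left alone. The green stack between the dark cheeks fits the description.

```bash
cat > h.py <<'E'
import cv2, numpy as np
from plant import viewer, get_state
def cloud(n,d):
    c=viewer.calibration(n); f=240/np.tan(np.radians(c["vfov"]/2)); E=np.array(c["extrinsics"])
    v,u=np.mgrid[:480,:640]
    P=np.stack([(u-c["cx"])/f*d,(v-c["cy"])/f*d,d],-1)
    return P@E[:3,:3].T+E[:3,3]
def rect(P):
    (c,s,a)=cv2.minAreaRect((P[:,:2]*1000).astype(np.float32)); return np.round(c,1),np.round(s,1),round(a,2)
def green(p):
    h=cv2.cvtColor(p,cv2.COLOR_RGB2HSV); return cv2.inRange(h,(65,80,30),(95,255,255))>0
E
python3 - <<'E'
from h import *
for n in ("scene","side"):
    z=np.load(n+"0.npz"); p,d=z["p"],z["d"]; P=cloud(n,d); h=cv2.cvtColor(p,cv2.COLOR_RGB2HSV)
    box=(P[...,0]>.3)&(P[...,0]<.75)&(P[...,1]>-.45)&(P[...,1]<.25)&(d>0)
    def clean(m):
        m=cv2.morphologyEx(m.astype(np.uint8),cv2.MORPH_OPEN,np.ones((3,3)));k,l,s,c=cv2.connectedComponentsWithStats(m);return l==1+np.argmax(s[1:,4])
    g=clean(green(p)&box&(P[...,2]>.02)); q=P[g]; zt=np.percentile(q[:,2],90); t=q[q[:,2]>zt-.004]; print(n,"green",zt*1000,np.median(t[:,2])*1000,rect(t))
    w=clean((h[...,1]<40)&(h[...,2]>150)&box&(P[...,2]<.03)); print("white",rect(P[w]),np.percentile(P[w][:,2],[5,50,95])*1000)
    b=clean((cv2.inRange(h,(98,110,60),(125,255,255))>0)&box); print("blue",rect(P[b]),np.percentile(P[b][:,2],[5,50,95])*1000)
    tb=(h[...,0]<25)&(h[...,1]>80)&box&(abs(P[...,2])<.008)&(h[...,2]>120); print("table",np.median(P[tb][:,2])*1000)
    for nm,(u,v) in {"mill":((273,282) if n=="scene" else (244,255)),"tin":((384,243) if n=="scene" else (375,236)),"mug":((455,262)if n=="scene" else (400,275))}.items(): print(nm,np.round(P[v,u]*1000))
E
```

```text
scene green 43.11590831306231 42.41956413611131 (array([497.3, -24.9]), array([92.5, 92.3]), 83.76)
white (array([ 475., -141.]), array([136.4, 135.5]), 83.29) [3.94355296 5.30710442 9.94760592]
blue (array([509.3,  84.7]), array([145.6, 123.2]), 83.91) [3.74047318 5.18263403 9.49421025]
table 0.2881266216610556
mill [401. -17.  86.]
tin [637.  62.  56.]
mug [ 641. -100.   92.]
side green 44.906415450083436 43.89050081539081 (array([496.5, -25.8]), array([63.9, 62.8]), 85.09)
white (array([ 475.4, -142.5]), array([134.5, 138.1]), 83.1) [ 3.82172056  5.43263751 10.19074757]
blue (array([512.4, 110.8]), array([ 91.9, 122. ]), 83.71) [3.6026179  5.29972545 7.57533389]
table 0.3928149886679444
mill [408. -13.  87.]
tin [637.  60.  55.]
mug [632. -98.  94.]
```

```bash
cat >> h.py <<'E'
from scipy.spatial.transform import Rotation as R
def plan(target,yaw):
    "tool-axis shift shares & turn shares to TCP target, tool x at yaw(deg), pointing down"
    s=get_state(); r=R.from_quat(s["eef_rot"]); t=R.from_euler('z',yaw,degrees=True)*R.from_euler('x',180,degrees=True)
    print("shift",np.round(r.inv().apply(np.array(target)-s["tool_pos"])/.08,3),"turn",np.round((r.inv()*t).as_rotvec()/np.pi,4))
E
python3 - <<'E'
from h import *
Q=[]
for n in ("scene","side"):
    z=np.load(n+"0.npz"); P=cloud(n,z["d"])[z["d"]>0]; Q.append(P)
Q=np.vstack(Q)
print("z max map cm rows x, cols y from -.7 step .1")
for x in np.arange(0,.8,.1): print(round(x,1),[ (lambda m:int(100*Q[m][:,2].max()) if m.sum()>3 else '.')((Q[:,0]>=x)&(Q[:,0]<x+.1)&(Q[:,1]>=y)&(Q[:,1]<y+.1)) for y in np.arange(-.7,.3,.1)])
# refined frame: green-top ring + edges from scene view; blue/white tray floor centres
z=np.load("scene0.npz");p,d=z["p"],z["d"];P=cloud("scene",d);h=cv2.cvtColor(p,cv2.COLOR_RGB2HSV)
b=(cv2.inRange(h,(98,110,60),(125,255,255))>0)&(P[...,0]<.62)
a=np.radians(-6.4);ux=np.array([np.cos(a),np.sin(a)]);uy=np.array([-ux[1],ux[0]])
for nm,m in (("blue",b),("white",(h[...,1]<40)&(h[...,2]>150)&(abs(P[...,1]+.14)<.1)&(abs(P[...,0]-.48)<.1)&(P[...,2]<.03)),("green",green(p)&(P[...,2]>.039)&(P[...,0]>.4)&(P[...,0]<.56))):
    q=P[m][:,:2]-[.497,-.025]; X=q@ux;Y=q@uy
    print(nm,np.round(np.percentile(X,[0.5,99.5])*1000),np.round(np.percentile(Y,[0.5,99.5])*1000))
r=R.from_quat(get_state()["eef_rot"]).as_matrix();print(np.round(r,3)); plan([.497,-.025,.15],-6.4)
E
```

```text
z max map cm rows x, cols y from -.7 step .1
0.0 ['.', '.', '.', '.', '.', 1, 13, 14, 1, -90]
0.1 ['.', '.', '.', '.', 0, 1, 1, 1, 0, -89]
0.2 ['.', '.', '.', 0, 0, '.', '.', '.', '.', '.']
0.3 ['.', '.', '.', 0, 0, 0, 8, 8, 0, 0]
0.4 ['.', '.', '.', 14, 1, 1, 9, 8, 1, 0]
0.5 ['.', 29, 30, 29, 1, 10, 10, 5, 1, 0]
0.6 ['.', 30, 49, 49, 48, 10, 10, 5, 5, 0]
0.7 ['.', '.', '.', 30, 36, 36, 12, 12, 21, 22]
blue [-354.   61.] [  39. 2225.]
white [-75.  73.] [-184.  -50.]
green [-45.  46.] [-45.  45.]
[[ 0.975  0.22  -0.001]
 [ 0.22  -0.975  0.002]
 [-0.    -0.002 -1.   ]]
shift [ 5.993 -6.132  1.109] turn [-5.000e-04  1.000e-04  1.062e-01]
```

Request:
{"name": "step_arm", "arguments": {"motion": [{"dx": 0.43,"dy": -0.44,"claw": 0},{"dx": 0.86,"dy": -0.88,"claw": 0},{"dx": 0.86,"dy": -0.88,"claw": 0},{"dx": 0.86,"dy": -0.88,"claw": 0}]}}

```text
$.motion[0]: bad value
```

Request:
{"name": "step_arm", "arguments": {"motion": [{"dx": 0.43,"dy": -0.44,"dz": 0,"wx": 0,"wy": 0,"wz": 0,"claw": 0},{"dx": 0.86,"dy": -0.88,"dz": 0,"wx": 0,"wy": 0,"wz": 0,"claw": 0},{"dx": 0.86,"dy": -0.88,"dz": 0,"wx": 0,"wy": 0,"wz": 0,"claw": 0},{"dx": 0.86,"dy": -0.88,"dz": 0,"wx": 0,"wy": 0,"wz": 0,"claw": 0}]}}

```text
clock: 0.5
tool_pos: [0.1899, -0.525, 0.2387]
eef_rot: [0.994, 0.112, -0.0, -0.0]
contact_force: [-1.0, -0.4, -0.2]
opening: 0.662
finger_force: 0.0
```

Request:
{"name": "step_arm", "arguments": {"motion": [{"dx": 0.43,"dy": -0.44,"dz": 0,"wx": 0,"wy": 0,"wz": 0,"claw": 0},{"dx": 0.86,"dy": -0.88,"dz": 0,"wx": 0,"wy": 0,"wz": 0,"claw": 0},{"dx": 0.86,"dy": -0.88,"dz": 0,"wx": 0,"wy": 0,"wz": 0,"claw": 0},{"dx": 0.86,"dy": -0.88,"dz": 0,"wx": 0,"wy": 0,"wz": 0,"claw": 0}]}}

```text
clock: 0.9
tool_pos: [0.2408, -0.4428, 0.2388]
eef_rot: [0.994, 0.111, -0.0, 0.001]
contact_force: [-0.8, 0.1, 0.2]
opening: 0.297
finger_force: 0.0
```

Request:
{"name": "step_arm", "arguments": {"motion": [{"dx": 0.43,"dy": -0.44,"dz": 0,"wx": 0,"wy": 0,"wz": 0,"claw": 0},{"dx": 0.86,"dy": -0.88,"dz": 0,"wx": 0,"wy": 0,"wz": 0,"claw": 0},{"dx": 0.86,"dy": -0.88,"dz": 0,"wx": 0,"wy": 0,"wz": 0,"claw": 0},{"dx": 0.86,"dy": -0.88,"dz": 0,"wx": 0,"wy": 0,"wz": 0,"claw": 0}]}}

```text
clock: 1.3
tool_pos: [0.2923, -0.3597, 0.2388]
eef_rot: [0.994, 0.11, -0.0, 0.001]
contact_force: [-1.0, -0.3, 0.2]
opening: 0.006
finger_force: 0.0
```

Request:
{"name": "step_arm", "arguments": {"motion": [{"dx": 0.43,"dy": -0.44,"dz": 0,"wx": 0,"wy": 0,"wz": 0,"claw": 0},{"dx": 0.86,"dy": -0.88,"dz": 0,"wx": 0,"wy": 0,"wz": 0,"claw": 0},{"dx": 0.86,"dy": -0.88,"dz": 0,"wx": 0,"wy": 0,"wz": 0,"claw": 0},{"dx": 0.86,"dy": -0.88,"dz": 0,"wx": 0,"wy": 0,"wz": 0,"claw": 0}]}}

```text
clock: 1.7
tool_pos: [0.344, -0.2762, 0.2387]
eef_rot: [0.994, 0.11, -0.0, 0.001]
contact_force: [-0.1, -0.5, -0.0]
opening: 0.004
finger_force: 0.0
```

Request:
{"name": "step_arm", "arguments": {"motion": [{"dx": 0.43,"dy": -0.44,"dz": 0,"wx": 0,"wy": 0,"wz": 0.04,"claw": 0},{"dx": 0.86,"dy": -0.88,"dz": 0,"wx": 0,"wy": 0,"wz": 0.08,"claw": 0},{"dx": 0.86,"dy": -0.88,"dz": 0,"wx": 0,"wy": 0,"wz": 0.106,"claw": 0},{"dx": 0.86,"dy": -0.88,"dz": 0,"wx": 0,"wy": 0,"wz": 0.106,"claw": 0}]}}

```text
clock: 2.1
tool_pos: [0.3957, -0.1925, 0.2387]
eef_rot: [0.998, -0.057, -0.0, 0.001]
contact_force: [0.4, -1.0, 0.8]
opening: 0.004
finger_force: 0.0
```

```bash
python3 - <<'E'
from h import *
print(np.round(get_state()["q"],2), get_state()["tool_pos"]); plan([.4975,-.025,.07],-6.4)
p,d=viewer.snapshot("wrist"); cv2.imwrite("pics/w1.png",p[:,:,::-1])
P=cloud("wrist",d); g=green(p)&(P[...,2]>.03)
q=P[g]; zt=np.median(q[:,2]); print(g.sum(), zt, rect(q[q[:,2]>zt-.003]) if g.sum() else '')
E
```

```text
[ 0.38  0.46 -0.05  2.1   0.04  0.58 -1.38] [ 0.39569098 -0.19254066  0.23865483]
shift [ 1.028 -2.228  2.104] turn [ 0.0005  0.     -0.0005]
13097 0.04251034817139243 (array([487.1, -91.2]), array([223. ,  90.1]), 83.52)
```

View pics/w1.png

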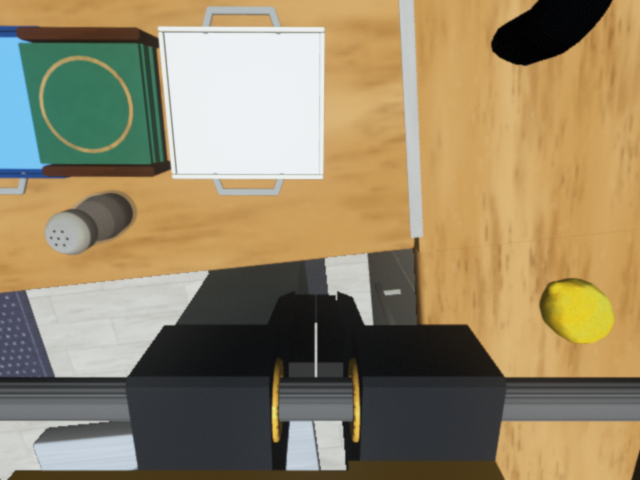

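```bash
python3 - <<'E'
from h import *
p=cv2.imread("pics/w1.png")[:,:,::-1].copy(); _,d=viewer.snapshot("wrist"); P=cloud("wrist",d)
a=np.radians(-6.4);ux=np.array([np.cos(a),np.sin(a)]);uy=np.array([-ux[1],ux[0]])
L=lambda m:np.stack([(P[m][:,:2]-[.497,-.025])@ux,(P[m][:,:2]-[.497,-.025])@uy],1)*1000
g=green(p)&(P[...,2]>.0395)&(P[...,1]>-.1); q=L(g); print("green",np.round(np.percentile(q,[.5,99.5],axis=0),1), rect(P[g]))
h=cv2.cvtColor(p,cv2.COLOR_RGB2HSV); w=(h[...,1]<40)&(h[...,2]>170)&(abs(P[...,2])<.02)&(P[...,0]>.4)&(P[...,1]<-.05)&(P[...,1]>-.23); q=L(w); q=q[abs(q[:,0])<62]; print("white",np.round(np.percentile(q,[.5,99.5],axis=0),1),rect(P[w][abs(L(w)[:,0])<64]))
E
```

```text
green [[-46.5 -44.5]
 [ 41.6  43. ]] (array([493.9, -25.1]), array([89.1, 90.4]), 83.25)
white [[ -61.3 -185.7]
 [  57.8  -51.5]] (array([ 483.7, -142.3]), array([136.2, 128.6]), 83.19)
```

Request:
{"name": "step_arm", "arguments": {"motion": [{"dx": 0.5,"dy": -0.5,"dz": 0,"wx": 0,"wy": 0,"wz": 0,"claw": 0},{"dx": 1,"dy": -1,"dz": 0.3,"wx": 0,"wy": 0,"wz": 0,"claw": 0},{"dx": 1,"dy": -1,"dz": 0.8,"wx": 0,"wy": 0,"wz": 0,"claw": 0},{"dx": 1,"dy": -1,"dz": 0.8,"wx": 0,"wy": 0,"wz": 0,"claw": 0}]}}

```text
clock: 2.6
tool_pos: [0.4822, -0.1197, 0.1697]
eef_rot: [0.998, -0.055, -0.005, -0.001]
contact_force: [-1.3, 0.2, -0.4]
opening: 0.005
finger_force: 0.0
```

Request:
{"name": "step_arm", "arguments": {"motion": [{"dx": 0.03,"dy": -0.5,"dz": 0,"wx": 0,"wy": 0,"wz": 0,"claw": 0},{"dx": 0.03,"dy": -0.98,"dz": 0.3,"wx": 0,"wy": 0,"wz": 0,"claw": 0},{"dx": 0.03,"dy": -0.98,"dz": 0.8,"wx": 0,"wy": 0,"wz": 0,"claw": 0},{"dx": 0.03,"dy": -0.98,"dz": 0.8,"wx": 0,"wy": 0,"wz": 0,"claw": 0}]}}

```text
clock: 3.0
tool_pos: [0.492, -0.0444, 0.1088]
eef_rot: [0.998, -0.056, -0.004, 0.001]
contact_force: [-0.3, -0.8, -0.1]
opening: 0.007
finger_force: 0.0
```

Request:
{"name": "step_arm", "arguments": {"motion": [{"dx": 0,"dy": 0,"dz": 0.25,"wx": 0,"wy": 0,"wz": 0,"claw": 0},{"dx": 0,"dy": 0,"dz": 0.5,"wx": 0,"wy": 0,"wz": 0,"claw": 0},{"dx": 0,"dy": 0,"dz": 0.65,"wx": 0,"wy": 0,"wz": 0,"claw": 0},{"dx": 0,"dy": 0,"dz": 0.65,"wx": 0,"wy": 0,"wz": 0,"claw": 0}]}}

```text
clock: 3.4
tool_pos: [0.4946, -0.0449, 0.0593]
eef_rot: [0.998, -0.057, -0.0, 0.001]
contact_force: [-0.2, 0.2, 0.3]
opening: 0.008
finger_force: 0.0
```

```bash
python3 - <<'E'
from h import *
s=get_state(); print(s["contact_force"],s["moment"]); plan([.495,-.045,.044],-6.4)
E
```

```text
[-0.2270522   0.19717433  0.25474374] [0.01016116 0.02880474 0.02221698]
shift [0.006 0.001 0.191] turn [ 0.0004  0.0003 -0.0009]
```

Request:
{"name": "step_arm", "arguments": {"motion": [{"dx": 0,"dy": 0,"dz": 0.16,"wx": 0,"wy": 0,"wz": 0,"claw": 0},{"dx": 0,"dy": 0,"dz": 0.185,"wx": 0,"wy": 0,"wz": 0,"claw": 0},{"dx": 0,"dy": 0,"dz": 0.2,"wx": 0,"wy": 0,"wz": 0,"claw": 0}]}}

```text
clock: 3.7
tool_pos: [0.4951, -0.0426, 0.0428]
eef_rot: [0.998, -0.056, 0.0, 0.0]
contact_force: [-0.2, 0.1, -0.5]
opening: 0.008
finger_force: 0.0
```

Request:
{"name": "step_arm", "arguments": {"motion": [{"dx": 0,"dy": 0,"dz": 0.01,"wx": 0,"wy": 0,"wz": 0,"claw": 0},{"dx": 0,"dy": 0,"dz": 0.01,"wx": 0,"wy": 0,"wz": 0,"claw": 0}]}}

```text
clock: 3.9
tool_pos: [0.4951, -0.0426, 0.0427]
eef_rot: [0.998, -0.056, 0.0, 0.0]
contact_force: [-0.5, -0.9, 5.1]
opening: 0.004
finger_force: 2.6
```

Request:
{"name": "step_arm", "arguments": {"motion": [{"dx": 0,"dy": 0,"dz": 0.01,"wx": 0,"wy": 0,"wz": 0,"claw": 0},{"dx": 0,"dy": 0,"dz": 0.01,"wx": 0,"wy": 0,"wz": 0,"claw": 0}]}}

```text
clock: 4.1
tool_pos: [0.4951, -0.0425, 0.0427]
eef_rot: [0.998, -0.056, 0.0, 0.0]
contact_force: [-2.4, -0.1, 14.9]
opening: 0.01
finger_force: 6.9
```

Request:
{"name": "step_arm", "arguments": {"motion": [{"dx": 0,"dy": 0,"dz": -0.17,"wx": 0,"wy": 0,"wz": 0,"claw": 0},{"dx": -0.015,"dy": 0.4,"dz": -0.17,"wx": 0,"wy": 0,"wz": 0,"claw": 0},{"dx": -0.015,"dy": 0.75,"dz": -0.17,"wx": 0,"wy": 0,"wz": 0,"claw": 0},{"dx": -0.015,"dy": 0.75,"dz": -0.05,"wx": 0,"wy": 0,"wz": 0,"claw": 0},{"dx": -0.015,"dy": 0.75,"dz": 0.022,"wx": 0,"wy": 0,"wz": 0,"claw": 0},{"dx": -0.015,"dy": 0.75,"dz": 0.022,"wx": 0,"wy": 0,"wz": 0,"claw": 0}]}}

```text
clock: 4.7
tool_pos: [0.4871, -0.1004, 0.0388]
eef_rot: [0.999, -0.055, -0.001, -0.001]
contact_force: [-0.0, 0.8, -0.2]
opening: 0.003
finger_force: 0.0
```

```bash
python3 - <<'E'
from h import *
p,d=viewer.snapshot("side"); cv2.imwrite("pics/s1.png",cv2.resize(p[180:400,180:440,::-1],None,fx=3,fy=2.7)[:600]); print(get_state()["tool_pos"])
P=cloud("side",d)
E
```

```text
[ 0.48723826 -0.10028157  0.03905816]
```

View pics/s1.png

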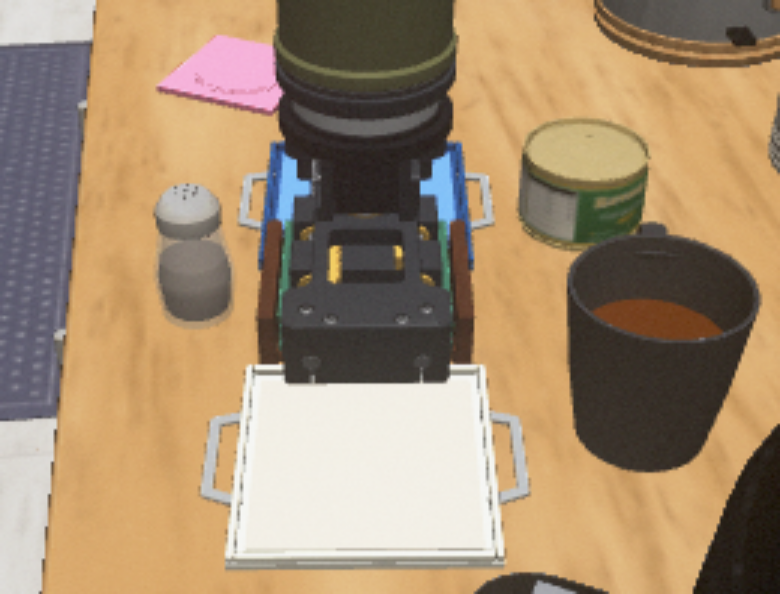

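Side view: gripper is centred behind the white-side end of the stack (365,330 in the crop), with mill, tin and mug clear. Now push the top coaster by its edge.

Request:
{"name": "step_arm", "arguments": {"motion": [{"dx": 0.01,"dy": -0.12,"dz": -0.005,"wx": 0,"wy": 0,"wz": 0,"claw": 0},{"dx": 0.01,"dy": -0.25,"dz": -0.005,"wx": 0,"wy": 0,"wz": 0,"claw": 0},{"dx": 0.01,"dy": -0.37,"dz": -0.005,"wx": 0,"wy": 0,"wz": 0,"claw": 0}]}}

```text
clock: 5.05
tool_pos: [0.4918, -0.0707, 0.04]
eef_rot: [0.998, -0.055, 0.0, -0.0]
contact_force: [-0.8, -0.3, 0.2]
opening: 0.007
finger_force: 0.5
```

Request:
{"name": "step_arm", "arguments": {"motion": [{"dx": 0,"dy": -0.12,"dz": 0,"wx": 0,"wy": 0,"wz": 0,"claw": 0},{"dx": 0,"dy": -0.25,"dz": 0,"wx": 0,"wy": 0,"wz": 0,"claw": 0},{"dx": 0,"dy": -0.37,"dz": 0,"wx": 0,"wy": 0,"wz": 0,"claw": 0}]}}

```text
clock: 5.35
tool_pos: [0.4948, -0.0421, 0.0399]
eef_rot: [0.998, -0.055, 0.0, 0.0]
contact_force: [1.3, -1.7, 1.5]
opening: 0.004
finger_force: 1.0
```

```bash
python3 - <<'E'
from h import *
p,d=viewer.snapshot("scene"); cv2.imwrite("pics/s2.png",cv2.resize(p[200:420,220:480,::-1],None,fx=3,fy=2.7)[:600]); print(get_state()["tool_pos"])
E
```

```text
[ 0.49509292 -0.03991184  0.03978149]
```

View pics/s2.png

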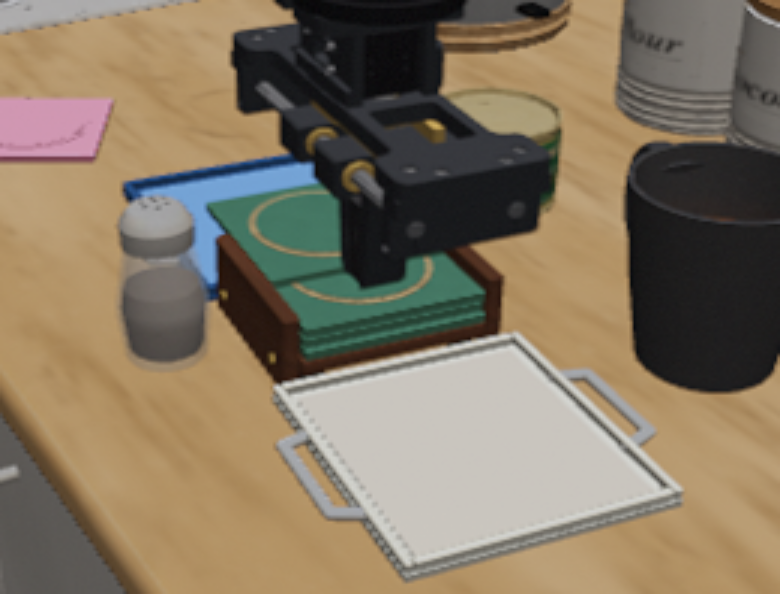

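Scene crop: coaster 1 slid out about 40 mm towards blue (tail line near 330,272), with the three below still square in the caddy. Continue pushing.

Request:
{"name": "step_arm", "arguments": {"motion": [{"dx": 0,"dy": -0.11,"dz": 0,"wx": 0,"wy": 0,"wz": 0,"claw": 0},{"dx": 0,"dy": -0.22,"dz": 0,"wx": 0,"wy": 0,"wz": 0,"claw": 0},{"dx": 0,"dy": -0.33,"dz": 0,"wx": 0,"wy": 0,"wz": 0,"claw": 0},{"dx": 0,"dy": -0.44,"dz": 0,"wx": 0,"wy": 0,"wz": 0,"claw": 0},{"dx": 0,"dy": -0.55,"dz": 0,"wx": 0,"wy": 0,"wz": 0,"claw": 0},{"dx": 0,"dy": -0.67,"dz": 0,"wx": 0,"wy": 0,"wz": 0,"claw": 0},{"dx": 0,"dy": -0.78,"dz": 0,"wx": 0,"wy": 0,"wz": 0,"claw": 0},{"dx": 0,"dy": -0.88,"dz": 0,"wx": 0,"wy": 0,"wz": 0,"claw": 0}]}}

```text
clock: 6.2
tool_pos: [0.5024, 0.0281, 0.0396]
eef_rot: [0.998, -0.055, -0.0, -0.0]
contact_force: [0.7, -0.7, -0.6]
opening: 0.007
finger_force: 0.0
```

```bash
cat >> h.py <<'E'
C=np.array([.4955,-.0255]); a=np.radians(-6.5); UX=np.array([np.cos(a),np.sin(a)]); UY=np.array([-UX[1],UX[0]])
def loc(P): return np.stack([(P[...,:2]-C)@UX,(P[...,:2]-C)@UY,P[...,2]],-1)*1000
def report(n):
    "green blobs in caddy frame, by side"
    p,d=viewer.snapshot(n); q=loc(cloud(n,d)); g=green(p)&(d>0)&(abs(q[...,0])<75)&(abs(q[...,1])<200)&(abs(q[...,2]-25)<60)
    k,l,s,_=cv2.connectedComponentsWithStats(g.astype(np.uint8))
    for i in range(1,k):
        if s[i,4]<150: continue
        m=q[l==i]; A=np.c_[m[:,:2],np.ones(len(m))]; f=np.linalg.lstsq(A,m[:,2],rcond=None)[0]
        print(n,s[i,4],"lo",np.round(np.percentile(m,2,axis=0),1),"hi",np.round(np.percentile(m,98,axis=0),1),"slope",np.round(f[:2],3))
    return p
E
python3 - <<'E'
from h import *
print(loc(np.array(get_state()["tool_pos"])))
for n in("scene","side"): report(n)
E
```

```text
[ 0.78862559 54.07593304 39.58452937]
scene 1883 lo [-41.2 -47.3  12.6] hi [ 45.5 116.1  38. ] slope [ 0.007 -0.089]
scene 816 lo [-27.  -28.5  36.4] hi [30.5 29.2 39.1] slope [-0.002 -0.004]
side 1177 lo [-43.  -45.2  13.1] hi [44.6 91.5 38.3] slope [ 0.005 -0.147]
side 808 lo [-27.6 -30.3  36.3] hi [30.2 27.7 39.8] slope [-0.001 -0.004]
```

Request:
{"name": "step_arm", "arguments": {"motion": [{"dx": 0,"dy": 0,"dz": -0.5,"wx": 0,"wy": 0,"wz": 0,"claw": 0},{"dx": -0.5,"dy": 0,"dz": -1,"wx": 0,"wy": 0,"wz": 0,"claw": 0},{"dx": -1,"dy": 0,"dz": -1,"wx": 0,"wy": 0,"wz": 0,"claw": 0},{"dx": -1,"dy": 0,"dz": -1,"wx": 0,"wy": 0,"wz": 0,"claw": 0}]}}

```text
clock: 6.7
tool_pos: [0.4148, 0.035, 0.1207]
eef_rot: [0.998, -0.055, -0.005, 0.001]
contact_force: [-0.0, 0.4, -0.5]
opening: 0.006
finger_force: 0.0
```

```bash
python3 - <<'E'
from h import *
print(loc(np.array(get_state()["tool_pos"])))
for n in("scene","side","wrist"):
    p=report(n)
cv2.imwrite("pics/w2.png",p[:,:,::-1])
E
```

```text
[-87.06448972  50.97546513 120.72021856]
scene 2069 lo [-40.8 -47.3  10.9] hi [ 45.2 128.3  37.7] slope [-0.007 -0.109]
scene 812 lo [-27.1 -27.6  36.5] hi [30.4 28.4 39.2] slope [-0.002 -0.003]
side 1746 lo [-42.6 -45.1  10.4] hi [ 44.4 133.4  38.1] slope [ 0.001 -0.175]
side 810 lo [-27.5 -29.8  36. ] hi [30.3 28.1 39.7] slope [-0.003 -0.002]
wrist 12845 lo [-42.2  50.    4.2] hi [ 53.7 137.6  16.5] slope [-0.025 -0.065]
wrist 15124 lo [-41.6 -42.8  31.7] hi [48.  44.8 37.3] slope [-0.004 -0.001]
wrist 12898 lo [-26.3 -28.7  35.7] hi [31.7 29.5 38.5] slope [-0.     0.001]
wrist 10410 lo [-27.1  65.2  11.4] hi [ 30.7 123.1  16.6] slope [ 0.    -0.069]
```

View pics/w2.png

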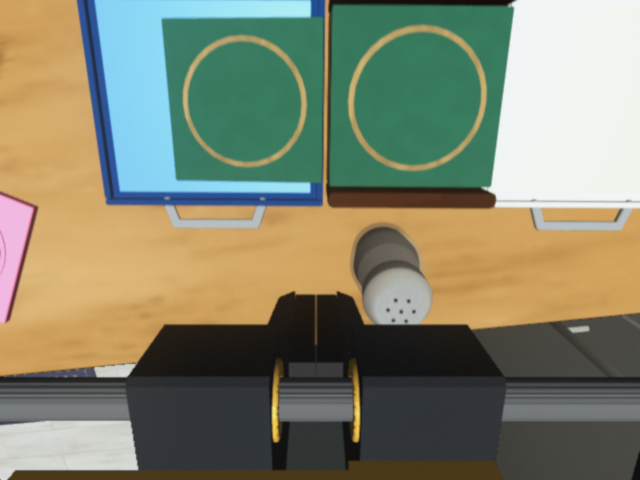

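Wrist view: coaster 1 spans (165–325, 18–182) with its trailing edge on the blue tray's near rim (x≈322). It needs a face drag of about 18 mm further.

Request:
{"name": "step_arm", "arguments": {"motion": [{"dx": 0.5,"dy": -0.35,"dz": 0,"wx": 0,"wy": 0,"wz": 0,"claw": 0},{"dx": 1,"dy": -0.675,"dz": 0,"wx": 0,"wy": 0,"wz": 0,"claw": 0},{"dx": 1,"dy": -0.675,"dz": 0.5,"wx": 0,"wy": 0,"wz": 0,"claw": 0},{"dx": 1,"dy": -0.675,"dz": 0.5,"wx": 0,"wy": 0,"wz": 0,"claw": 0}]}}

```text
clock: 7.25
tool_pos: [0.5085, 0.0809, 0.0759]
eef_rot: [0.998, -0.055, -0.002, 0.001]
contact_force: [-2.1, -0.3, -0.1]
opening: 0.006
finger_force: 0.0
```

Request:
{"name": "step_arm", "arguments": {"motion": [{"dx": 0.08,"dy": 0,"dz": 0.4,"wx": 0,"wy": 0,"wz": 0,"claw": 0},{"dx": 0.08,"dy": 0,"dz": 0.76,"wx": 0,"wy": 0,"wz": 0,"claw": 0},{"dx": 0.08,"dy": 0,"dz": 0.76,"wx": 0,"wy": 0,"wz": 0,"claw": 0},{"dx": 0.08,"dy": 0,"dz": 0.76,"wx": 0,"wy": 0,"wz": 0,"claw": 0}]}}

```text
clock: 7.65
tool_pos: [0.5146, 0.0791, 0.0195]
eef_rot: [0.998, -0.056, -0.0, 0.0]
contact_force: [0.2, 0.2, -0.2]
opening: 0.004
finger_force: 0.0
```

```bash
python3 - <<'E'
from h import *
print(loc(np.array(get_state()["tool_pos"]))); plan([0,0,0],-6.5)
E
```

```text
[  7.11904799 106.05765774  19.51153093]
shift [-6.281  1.701  0.25 ] turn [0.0002 0.0003 0.0004]
```

Request:
{"name": "step_arm", "arguments": {"motion": [{"dx": -0.06,"dy": 0,"dz": 0.05,"wx": 0,"wy": 0,"wz": 0,"claw": 0},{"dx": -0.06,"dy": 0,"dz": 0.083,"wx": 0,"wy": 0,"wz": 0,"claw": 0},{"dx": -0.06,"dy": 0,"dz": 0.083,"wx": 0,"wy": 0,"wz": 0,"claw": 0}]}}

```text
clock: 7.95
tool_pos: [0.5098, 0.0804, 0.0131]
eef_rot: [0.998, -0.055, 0.0, -0.0]
contact_force: [-0.3, 0.7, 3.5]
opening: 0.004
finger_force: 1.5
```

Request:
{"name": "step_arm", "arguments": {"motion": [{"dx": 0,"dy": 0,"dz": 0.008,"wx": 0,"wy": 0,"wz": 0,"claw": 0},{"dx": 0,"dy": 0,"dz": 0.008,"wx": 0,"wy": 0,"wz": 0,"claw": 0}]}}

```text
clock: 8.15
tool_pos: [0.5098, 0.0804, 0.013]
eef_rot: [0.998, -0.056, 0.0, -0.0]
contact_force: [-2.1, -0.1, 11.2]
opening: 0.005
finger_force: 5.3
```

Request:
{"name": "step_arm", "arguments": {"motion": [{"dx": 0,"dy": 0,"dz": 0.005,"wx": 0,"wy": 0,"wz": 0,"claw": 0},{"dx": 0,"dy": 0,"dz": 0.005,"wx": 0,"wy": 0,"wz": 0,"claw": 0}]}}

```text
clock: 8.35
tool_pos: [0.5099, 0.0804, 0.0129]
eef_rot: [0.998, -0.056, 0.0, -0.0]
contact_force: [-2.3, -0.4, 14.3]
opening: 0.001
finger_force: 7.1
```

Request:
{"name": "step_arm", "arguments": {"motion": [{"dx": 0,"dy": -0.03,"dz": 0,"wx": 0,"wy": 0,"wz": 0,"claw": 0},{"dx": 0,"dy": -0.06,"dz": 0.003,"wx": 0,"wy": 0,"wz": 0,"claw": 0},{"dx": 0,"dy": -0.1,"dz": 0.016,"wx": 0,"wy": 0,"wz": 0,"claw": 0},{"dx": 0,"dy": -0.14,"dz": 0.025,"wx": 0,"wy": 0,"wz": 0,"claw": 0},{"dx": 0,"dy": -0.18,"dz": 0.03,"wx": 0,"wy": 0,"wz": 0,"claw": 0},{"dx": 0,"dy": -0.22,"dz": 0.03,"wx": 0,"wy": 0,"wz": 0,"claw": 0}]}}

```text
clock: 8.95
tool_pos: [0.5129, 0.0956, 0.0104]
eef_rot: [0.998, -0.057, 0.001, 0.001]
contact_force: [-0.2, -4.5, 15.2]
opening: 0.004
finger_force: 7.7
```

```bash
python3 - <<'E'
from h import *
print(loc(np.array(get_state()["tool_pos"])))
for n in("side","scene"): report(n)
E
```

```text
[  3.60283523 122.26476112  10.43311783]
side 1611 lo [-42.1 -45.2   9.2] hi [ 45.  126.5  38.3] slope [-0.003 -0.191]
side 807 lo [-27.6 -29.7  36.3] hi [30.3 27.7 39.8] slope [-0.002 -0.007]
scene 2087 lo [-41.  -47.3   9.8] hi [ 45.8 134.6  37.7] slope [-0.007 -0.122]
scene 151 lo [-54.2  43.9   8.6] hi [ -5.4 150.3  37.9] slope [ 0.158 -0.207]
scene 814 lo [-26.7 -28.   36.4] hi [30.6 28.5 39.2] slope [-0.001 -0.005]
```

Request:
{"name": "step_arm", "arguments": {"motion": [{"dx": 0,"dy": 0,"dz": -0.31,"wx": 0,"wy": 0,"wz": 0,"claw": 0},{"dx": -0.03,"dy": 0.05,"dz": -0.5,"wx": 0,"wy": 0,"wz": 0,"claw": 0},{"dx": -0.6,"dy": 0.4,"dz": -1,"wx": 0,"wy": 0,"wz": 0,"claw": 0},{"dx": -0.8,"dy": 0.59,"dz": -1,"wx": 0,"wy": 0,"wz": 0,"claw": 0},{"dx": -0.8,"dy": 0.59,"dz": -1,"wx": 0,"wy": 0,"wz": 0,"claw": 0}]}}

```text
clock: 9.55
tool_pos: [0.4382, 0.0553, 0.0902]
eef_rot: [0.998, -0.057, -0.003, 0.001]
contact_force: [0.0, -0.2, 0.0]
opening: 0.004
finger_force: 0.0
```

```bash
python3 - <<'E'
from h import *
print(loc(np.array(get_state()["tool_pos"]))); report("wrist")
E
```

```text
[-66.07682922  73.75631484  90.23949282]
wrist 15550 lo [-38.4  62.9   4. ] hi [ 55.2 151.4  11. ] slope [-0.01   0.004]
wrist 19127 lo [-39.5 -40.   28.8] hi [49.9 47.4 37. ] slope [-0.003 -0.006]
wrist 15959 lo [-24.  -26.   35.4] hi [33.7 31.9 38.2] slope [0.003 0.003]
wrist 12576 lo [-23.4  79.    9.4] hi [ 34.1 136.8  12.2] slope [0.003 0.002]
```

Request:
{"name": "step_arm", "arguments": {"motion": [{"dx": 0.4,"dy": 0,"dz": 0,"wx": 0,"wy": 0,"wz": 0,"claw": 0},{"dx": 0.82,"dy": 0,"dz": 0,"wx": 0,"wy": 0,"wz": 0,"claw": 0},{"dx": 0.82,"dy": 0,"dz": 0.4,"wx": 0,"wy": 0,"wz": 0,"claw": 0},{"dx": 0.82,"dy": 0,"dz": 0.69,"wx": 0,"wy": 0,"wz": 0,"claw": 0},{"dx": 0.82,"dy": 0,"dz": 0.69,"wx": 0,"wy": 0,"wz": 0,"claw": 0},{"dx": 0.82,"dy": 0,"dz": 0.69,"wx": 0,"wy": 0,"wz": 0,"claw": 0}]}}

```text
clock: 10.2
tool_pos: [0.5088, 0.0514, 0.0334]
eef_rot: [0.998, -0.055, -0.0, -0.0]
contact_force: [0.8, -1.3, 0.6]
opening: 0.002
finger_force: 0.0
```

```bash
python3 - <<'E'
from h import *
print(loc(np.array(get_state()["tool_pos"])));
E
```

```text
[ 4.49196708 77.88492892 33.35928798]
```

Request:
{"name": "step_arm", "arguments": {"motion": [{"dx": -0.04,"dy": 0.12,"dz": -0.004,"wx": 0,"wy": 0,"wz": 0,"claw": 0},{"dx": -0.04,"dy": 0.24,"dz": -0.004,"wx": 0,"wy": 0,"wz": 0,"claw": 0},{"dx": -0.04,"dy": 0.36,"dz": -0.004,"wx": 0,"wy": 0,"wz": 0,"claw": 0},{"dx": -0.04,"dy": 0.48,"dz": -0.004,"wx": 0,"wy": 0,"wz": 0,"claw": 0},{"dx": -0.04,"dy": 0.6,"dz": -0.004,"wx": 0,"wy": 0,"wz": 0,"claw": 0},{"dx": -0.04,"dy": 0.72,"dz": -0.004,"wx": 0,"wy": 0,"wz": 0,"claw": 0},{"dx": -0.04,"dy": 0.82,"dz": -0.004,"wx": 0,"wy": 0,"wz": 0,"claw": 0}]}}

```text
clock: 10.9
tool_pos: [0.4985, -0.0147, 0.0346]
eef_rot: [0.998, -0.056, 0.001, -0.0]
contact_force: [-0.1, 2.2, 7.1]
opening: 0.008
finger_force: 3.1
```

```bash
python3 - <<'E'
from h import *
print(loc(np.array(get_state()["tool_pos"])));report("scene");report("side")
E
```

```text
[ 1.79788014 11.02472241 34.63537045]
scene 205 lo [-54.1  42.8   8.8] hi [ 36.4 149.2  42. ] slope [ 0.116 -0.302]
scene 2138 lo [-42.8 -88.9  10.5] hi [ 45.5 128.4  38.2] slope [ 0.004 -0.129]
scene 940 lo [-26.1 -71.8  36.4] hi [ 31.1 -14.7  39.2] slope [-0.002 -0.005]
side 1161 lo [-42.6 -91.   30.5] hi [45.4 23.9 38.3] slope [ 0.005 -0.019]
side 940 lo [-27.3 -75.9  36.3] hi [ 30.8 -18.3  39.5] slope [-0.    -0.006]
```

Request:
{"name": "step_arm", "arguments": {"motion": [{"dx": 0,"dy": 0.12,"dz": 0,"wx": 0,"wy": 0,"wz": 0,"claw": 0},{"dx": 0,"dy": 0.24,"dz": 0,"wx": 0,"wy": 0,"wz": 0,"claw": 0},{"dx": 0,"dy": 0.36,"dz": 0,"wx": 0,"wy": 0,"wz": 0,"claw": 0},{"dx": 0,"dy": 0.48,"dz": 0,"wx": 0,"wy": 0,"wz": 0,"claw": 0},{"dx": 0,"dy": 0.6,"dz": 0,"wx": 0,"wy": 0,"wz": 0,"claw": 0},{"dx": 0,"dy": 0.72,"dz": 0,"wx": 0,"wy": 0,"wz": 0,"claw": 0},{"dx": 0,"dy": 0.84,"dz": 0,"wx": 0,"wy": 0,"wz": 0,"claw": 0},{"dx": 0,"dy": 0.84,"dz": 0,"wx": 0,"wy": 0,"wz": 0,"claw": 0}]}}

```text
clock: 11.8
tool_pos: [0.4897, -0.0833, 0.0338]
eef_rot: [0.998, -0.057, -0.0, 0.001]
contact_force: [-1.3, -0.4, 0.4]
opening: 0.005
finger_force: 0.0
```

```bash
python3 - <<'E'
from h import *
print(loc(np.array(get_state()["tool_pos"])));report("scene");report("side")
E
```

```text
[  0.8124289  -58.06273439  33.79552259]
scene 202 lo [-53.8  45.2   8.8] hi [ 36.3 149.4  37.2] slope [ 0.04  -0.157]
scene 2693 lo [ -42.5 -134.     9.2] hi [ 44.9 127.   31.5] slope [-0.078 -0.004]
scene 567 lo [-27.6 -44.1  30.4] hi [16.1 29.8 54.9] slope [ 0.043 -0.147]
scene 1436 lo [ -26.4 -118.9   14.9] hi [ 30.9 -63.4  28.5] slope [-0.003  0.237]
side 1141 lo [ -42.7 -134.7    9.5] hi [ 45.3 -41.2  30.5] slope [0.006 0.219]
side 1246 lo [ -27.8 -120.5   14.8] hi [ 30.7 -68.7  27.4] slope [0.003 0.23 ]
```

Request:
{"name": "step_arm", "arguments": {"motion": [{"dx": 0,"dy": 0.27,"dz": 0,"wx": 0,"wy": 0,"wz": 0,"claw": 0},{"dx": 0,"dy": 0.27,"dz": 0.07,"wx": 0,"wy": 0,"wz": 0,"claw": 0},{"dx": 0,"dy": 0.27,"dz": 0.105,"wx": 0,"wy": 0,"wz": 0,"claw": 0},{"dx": 0,"dy": 0.27,"dz": 0.105,"wx": 0,"wy": 0,"wz": 0,"claw": 0}]}}

```text
clock: 12.3
tool_pos: [0.488, -0.1021, 0.0257]
eef_rot: [0.998, -0.055, -0.0, 0.0]
contact_force: [-1.2, -3.0, 4.9]
opening: 0.004
finger_force: 2.8
```

```bash
python3 - <<'E'
from h import *
print(loc(np.array(get_state()["tool_pos"])));report("scene");report("side")
E
```

```text
[  1.23743376 -76.94129907  25.67935731]
scene 204 lo [-54.3  43.3   8.5] hi [ 41.5 148.7  36.8] slope [ 0.018 -0.156]
scene 2487 lo [ -42.5 -133.8    9. ] hi [ 44.  127.3  31.4] slope [-0.134 -0.   ]
scene 602 lo [-27.6 -29.   30.2] hi [13.6 29.1 33.4] slope [-0.002 -0.062]
scene 1164 lo [ -26.5 -119.1   14.7] hi [ 31.4 -67.8  28. ] slope [-0.002  0.233]
side 900 lo [ -42.4 -134.4    9.6] hi [ 45.6 -60.3  27.8] slope [0.002 0.229]
side 651 lo [ -26.4 -121.5   14.2] hi [ 30.4 -93.5  21.9] slope [-0.002  0.22 ]
```

Contact at 5 N. Drag along −y, following it down.

Request:
{"name": "step_arm", "arguments": {"motion": [{"dx": 0,"dy": 0.04,"dz": 0.008,"wx": 0,"wy": 0,"wz": 0,"claw": 0},{"dx": 0,"dy": 0.08,"dz": 0.012,"wx": 0,"wy": 0,"wz": 0,"claw": 0},{"dx": 0,"dy": 0.12,"dz": 0.016,"wx": 0,"wy": 0,"wz": 0,"claw": 0},{"dx": 0,"dy": 0.12,"dz": 0.016,"wx": 0,"wy": 0,"wz": 0,"claw": 0}]}}

```text
clock: 12.8
tool_pos: [0.4868, -0.1119, 0.024]
eef_rot: [0.998, -0.056, -0.0, 0.0]
contact_force: [0.2, -0.4, 0.4]
opening: 0.008
finger_force: 0.0
```

```bash
python3 - <<'E'
from h import *
print(loc(np.array(get_state()["tool_pos"])));report("scene");report("side")
E
```

```text
[  1.0919317  -86.83308092  24.01939729]
scene 167 lo [-54.3  43.5   8.5] hi [ 23.2 149.   37.8] slope [ 0.075 -0.182]
scene 1240 lo [-41.  -47.2  10.1] hi [ 28.7 131.6  31.8] slope [-0.085 -0.103]
scene 584 lo [-27.4 -27.7  30.3] hi [11.8 30.  33.1] slope [-0.002 -0.004]
scene 1312 lo [ -42.  -137.1    7.9] hi [ 45.3 -49.4  16.9] slope [0.002 0.076]
scene 1030 lo [ -26.3 -121.1   12.1] hi [ 32.  -66.9  24.8] slope [-0.005  0.076]
side 163 lo [-43.6 -43.2   9.2] hi [-32.4 104.3  32.2] slope [-0.529 -0.164]
side 781 lo [ -41.5 -137.4    9. ] hi [ 45.9 -84.3  14.9] slope [0.002 0.069]
side 456 lo [ -25.1 -123.5   11.5] hi [ 29.  -99.7  15.8] slope [0.001 0.062]
```

Request:
{"name": "step_arm", "arguments": {"motion": [{"dx": 0,"dy": 0.2,"dz": 0.03,"wx": 0,"wy": 0,"wz": 0,"claw": 0},{"dx": 0,"dy": 0.24,"dz": 0.1,"wx": 0,"wy": 0,"wz": 0,"claw": 0},{"dx": 0,"dy": 0.24,"dz": 0.14,"wx": 0,"wy": 0,"wz": 0,"claw": 0},{"dx": 0,"dy": 0.24,"dz": 0.14,"wx": 0,"wy": 0,"wz": 0,"claw": 0}]}}

```text
clock: 13.3
tool_pos: [0.4847, -0.1314, 0.0131]
eef_rot: [0.998, -0.056, -0.0, 0.0]
contact_force: [-0.2, -0.9, 3.5]
opening: 0.004
finger_force: 1.5
```

```bash
python3 - <<'E'
from h import *
print(loc(np.array(get_state()["tool_pos"])))
E
```

```text
[   1.2131863  -106.44261396   13.13888155]
```

Request:
{"name": "step_arm", "arguments": {"motion": [{"dx": 0,"dy": 0.01,"dz": 0.008,"wx": 0,"wy": 0,"wz": 0,"claw": 0},{"dx": 0,"dy": 0.06,"dz": 0.013,"wx": 0,"wy": 0,"wz": 0,"claw": 0},{"dx": 0,"dy": 0.1,"dz": 0.025,"wx": 0,"wy": 0,"wz": 0,"claw": 0},{"dx": 0,"dy": 0.14,"dz": 0.034,"wx": 0,"wy": 0,"wz": 0,"claw": 0},{"dx": 0,"dy": 0.18,"dz": 0.038,"wx": 0,"wy": 0,"wz": 0,"claw": 0},{"dx": 0,"dy": 0.22,"dz": 0.038,"wx": 0,"wy": 0,"wz": 0,"claw": 0},{"dx": 0,"dy": 0.27,"dz": 0.038,"wx": 0,"wy": 0,"wz": 0,"claw": 0}]}}

```text
clock: 14.0
tool_pos: [0.4833, -0.1508, 0.0105]
eef_rot: [0.999, -0.055, 0.001, -0.001]
contact_force: [0.3, 2.8, 9.3]
opening: 0.004
finger_force: 4.6
```

Request:
{"name": "step_arm", "arguments": {"motion": [{"dx": 0,"dy": 0,"dz": -0.3,"wx": 0,"wy": 0,"wz": 0,"claw": 0},{"dx": -0.4,"dy": 0,"dz": -0.7,"wx": 0,"wy": 0,"wz": 0,"claw": 0},{"dx": -0.8,"dy": -0.2,"dz": -1,"wx": 0,"wy": 0,"wz": 0,"claw": 0},{"dx": -0.8,"dy": -0.66,"dz": -1,"wx": 0,"wy": 0,"wz": 0,"claw": 0},{"dx": -0.8,"dy": -0.66,"dz": -1,"wx": 0,"wy": 0,"wz": 0,"claw": 0}]}}

```text
clock: 14.5
tool_pos: [0.4249, -0.0879, 0.0904]
eef_rot: [0.999, -0.052, 0.0, -0.002]
contact_force: [0.7, 0.1, -0.4]
opening: 0.006
finger_force: 0.0
```

```bash
python3 - <<'E'
from h import *
print(loc(np.array(get_state()["tool_pos"])));report("wrist");report("scene")
E
```

```text
[-63.11091452 -70.02351644  90.43620583]
wrist 18392 lo [-42.9 -48.7  22.7] hi [45.1 40.8 31. ] slope [-0.004  0.015]
wrist 13823 lo [ -39.4 -152.5    8.1] hi [ 47.5 -65.9  10.9] slope [-0.001 -0.001]
wrist 7301 lo [-41.5  57.    5.8] hi [45.4 97.6 10.7] slope [0.    0.024]
wrist 14903 lo [-28.  -31.4  29.5] hi [30.2 26.6 32.2] slope [-0.    -0.002]
wrist 12536 lo [ -25.  -138.3    9.4] hi [ 33.2 -80.5  12.1] slope [-0.001 -0.   ]
wrist 4322 lo [-27.3  70.8   9.1] hi [26.7 97.3 11.9] slope [-0.003 -0.007]
scene 150 lo [-54.4  43.2   8.8] hi [ -3.3 149.   38.7] slope [ 0.141 -0.204]
scene 1009 lo [-41.5 -47.4  21.3] hi [46.2 32.1 31.7] slope [-0.006  0.071]
scene 711 lo [-26.6 -27.6  30.4] hi [30.3 28.9 33.1] slope [ 0.001 -0.007]
scene 1485 lo [ -40.1 -151.4    8.1] hi [ 47.5 -63.2  11.9] slope [0.001 0.002]
scene 1207 lo [ -24.  -134.8   10.2] hi [ 33.6 -77.1  13.1] slope [ 0.001 -0.003]
```

Request:
{"name": "step_arm", "arguments": {"motion": [{"dx": 0.4,"dy": 0.06,"dz": 0,"wx": 0,"wy": 0,"wz": 0,"claw": 0},{"dx": 0.8,"dy": 0.06,"dz": 0,"wx": 0,"wy": 0,"wz": 0,"claw": 0},{"dx": 0.8,"dy": 0.06,"dz": 0.4,"wx": 0,"wy": 0,"wz": 0,"claw": 0},{"dx": 0.8,"dy": 0.06,"dz": 0.76,"wx": 0,"wy": 0,"wz": 0,"claw": 0},{"dx": 0.8,"dy": 0.06,"dz": 0.76,"wx": 0,"wy": 0,"wz": 0,"claw": 0},{"dx": 0.8,"dy": 0.06,"dz": 0.76,"wx": 0,"wy": 0,"wz": 0,"claw": 0}]}}

```text
clock: 15.2
tool_pos: [0.487, -0.1056, 0.0289]
eef_rot: [0.998, -0.056, -0.001, 0.0]
contact_force: [0.7, -0.1, -0.5]
opening: 0.006
finger_force: 0.0
```

```bash
python3 - <<'E'
from h import *
print(loc(np.array(get_state()["tool_pos"])))
E
```

```text
[  0.64667828 -80.58233369  28.86649701]
```

Request:
{"name": "step_arm", "arguments": {"motion": [{"dx": 0.01,"dy": -0.12,"dz": 0.01,"wx": 0,"wy": 0,"wz": 0,"claw": 0},{"dx": 0.01,"dy": -0.24,"dz": 0.01,"wx": 0,"wy": 0,"wz": 0,"claw": 0},{"dx": 0.01,"dy": -0.36,"dz": 0.01,"wx": 0,"wy": 0,"wz": 0,"claw": 0},{"dx": 0.01,"dy": -0.48,"dz": 0.01,"wx": 0,"wy": 0,"wz": 0,"claw": 0},{"dx": 0.01,"dy": -0.6,"dz": 0.01,"wx": 0,"wy": 0,"wz": 0,"claw": 0},{"dx": 0.01,"dy": -0.72,"dz": 0.01,"wx": 0,"wy": 0,"wz": 0,"claw": 0},{"dx": 0.01,"dy": -0.84,"dz": 0.01,"wx": 0,"wy": 0,"wz": 0,"claw": 0}]}}

```text
clock: 15.9
tool_pos: [0.4965, -0.0378, 0.0292]
eef_rot: [0.998, -0.056, 0.001, 0.0]
contact_force: [-0.0, -2.0, 7.4]
opening: 0.007
finger_force: 3.2
```

```bash
python3 - <<'E'
from h import *
print(loc(np.array(get_state()["tool_pos"])));report("scene");report("side")
E
```

```text
[  2.38043868 -12.07583796  29.18977158]
scene 1051 lo [-44.1 -29.2   9.3] hi [ 31.  147.4  32.1] slope [-0.106 -0.098]
scene 489 lo [-28.7   0.6  30.3] hi [14.  71.1 54.5] slope [ 0.061 -0.153]
scene 637 lo [-41.2 -47.5  20.5] hi [46.2 -3.1 26. ] slope [-0.001  0.034]
scene 1488 lo [ -40.3 -151.5    8.1] hi [ 47.5 -63.5  11.9] slope [-0.001  0.004]
scene 1209 lo [ -23.9 -134.9   10.2] hi [ 33.4 -76.7  12.9] slope [ 0.001 -0.005]
side 529 lo [-43.  -47.6  22.9] hi [44.2 -7.2 26.5] slope [-0.001  0.007]
side 190 lo [-23.7 -33.5  24.3] hi [ 25.5 -16.3  27.7] slope [-0.012 -0.039]
side 1282 lo [ -39.5 -151.6    8.7] hi [ 47.5 -64.7  12.4] slope [ 0.    -0.001]
side 1154 lo [ -25.  -135.8    9.8] hi [ 32.9 -78.6  13.6] slope [-0.002 -0.003]
```

Request:
{"name": "step_arm", "arguments": {"motion": [{"dx": 0,"dy": -0.12,"dz": 0,"wx": 0,"wy": 0,"wz": 0,"claw": 0},{"dx": 0,"dy": -0.24,"dz": 0,"wx": 0,"wy": 0,"wz": 0,"claw": 0},{"dx": 0,"dy": -0.36,"dz": 0,"wx": 0,"wy": 0,"wz": 0,"claw": 0},{"dx": 0,"dy": -0.48,"dz": 0,"wx": 0,"wy": 0,"wz": 0,"claw": 0},{"dx": 0,"dy": -0.6,"dz": 0,"wx": 0,"wy": 0,"wz": 0,"claw": 0},{"dx": 0,"dy": -0.72,"dz": 0,"wx": 0,"wy": 0,"wz": 0,"claw": 0},{"dx": 0,"dy": -0.84,"dz": 0,"wx": 0,"wy": 0,"wz": 0,"claw": 0},{"dx": 0,"dy": -0.84,"dz": 0,"wx": 0,"wy": 0,"wz": 0,"claw": 0}]}}

```text
clock: 16.8
tool_pos: [0.5037, 0.031, 0.0284]
eef_rot: [0.999, -0.054, 0.0, -0.001]
contact_force: [-0.1, 0.2, -0.5]
opening: 0.004
finger_force: 0.0
```

```bash
python3 - <<'E'
from h import *
print(loc(np.array(get_state()["tool_pos"])));report("scene");p=report("side"); report("wrist")
E
```

```text
[ 1.74192286 57.07453009 28.35510052]
scene 204 lo [-52.6  48.2   9.3] hi [ 13.3 148.5  37.8] slope [ 0.093 -0.211]
scene 283 lo [-28.9  62.9  18.4] hi [  4.8 120.2  40.7] slope [ 0.074 -0.185]
scene 1247 lo [-39.3 -47.1  20.7] hi [47.6 77.6 26. ] slope [-0.013 -0.01 ]
scene 822 lo [-26.8 -29.8  24.3] hi [30.4 26.8 27.3] slope [-0.002 -0.005]
scene 1493 lo [ -40.1 -151.4    7.8] hi [ 47.5 -63.8  11.9] slope [0.001 0.005]
scene 1211 lo [ -23.9 -134.9   10.1] hi [ 33.4 -77.3  13.1] slope [ 0.001 -0.002]
side 1308 lo [-43.5 -47.3  20.1] hi [44.3 92.8 26.2] slope [ 0.003 -0.015]
side 816 lo [-28.4 -32.2  24.2] hi [29.6 26.4 27.5] slope [ 0.001 -0.003]
side 1291 lo [ -39.5 -151.5    8.6] hi [ 47.5 -64.5  12.3] slope [-0.001 -0.   ]
side 1151 lo [ -25.  -136.4    9.9] hi [ 33.  -78.   13.5] slope [-0.002 -0.005]
wrist 12204 lo [-39.2 120.8   3.6] hi [ 53.7 174.    6.1] slope [-0.001 -0.001]
wrist 7202 lo [-37.8 -88.9   6.7] hi [ 40.2 -61.4  11.1] slope [ 0.001 -0.04 ]
wrist 19460 lo [-29.9  47.    8.8] hi [ 45.7 147.6  24.3] slope [-0.019 -0.126]
wrist 13410 lo [-25.9 -45.9  22.9] hi [42.3 41.5 25.4] slope [-0.005  0.004]
wrist 10720 lo [-6.1 64.5 18.1] hi [ 29.7 120.3  24.1] slope [-0.006 -0.108]
wrist 13886 lo [-18.2 -32.2  24.2] hi [30.2 26.8 26.6] slope [0. 0.]
wrist 1489 lo [-20.9 -87.4   9.9] hi [ 16.6 -74.6  12.4] slope [-0.007  0.035]
wrist 165 lo [-28.8  54.1  22.1] hi [10.5 55.2 71.2] slope [1.097 0.646]
```

Request:
{"name": "step_arm", "arguments": {"motion": [{"dx": 0,"dy": -0.29,"dz": 0,"wx": 0,"wy": 0,"wz": 0,"claw": 0},{"dx": 0,"dy": -0.29,"dz": 0.05,"wx": 0,"wy": 0,"wz": 0,"claw": 0},{"dx": 0,"dy": -0.29,"dz": 0.072,"wx": 0,"wy": 0,"wz": 0,"claw": 0},{"dx": 0,"dy": -0.29,"dz": 0.072,"wx": 0,"wy": 0,"wz": 0,"claw": 0}]}}

```text
clock: 17.35
tool_pos: [0.5059, 0.0509, 0.0226]
eef_rot: [0.998, -0.056, -0.0, 0.0]
contact_force: [1.0, 0.4, 0.5]
opening: 0.004
finger_force: 0.4
```

Request:
{"name": "step_arm", "arguments": {"motion": [{"dx": 0,"dy": -0.02,"dz": 0.007,"wx": 0,"wy": 0,"wz": 0,"claw": 0},{"dx": 0,"dy": -0.06,"dz": 0.009,"wx": 0,"wy": 0,"wz": 0,"claw": 0},{"dx": 0,"dy": -0.1,"dz": 0.014,"wx": 0,"wy": 0,"wz": 0,"claw": 0},{"dx": 0,"dy": -0.1,"dz": 0.014,"wx": 0,"wy": 0,"wz": 0,"claw": 0}]}}

```text
clock: 17.75
tool_pos: [0.5069, 0.0603, 0.0214]
eef_rot: [0.998, -0.055, -0.0, -0.0]
contact_force: [0.3, 0.1, 0.2]
opening: 0.004
finger_force: 0.0
```

```bash
python3 - <<'E'
from h import *
print(loc(np.array(get_state()["tool_pos"])));report("scene");p=report("side"); report("wrist")
E
```

```text
[ 1.64023974 86.52478612 21.41375955]
scene 191 lo [-54.2  43.9   9.9] hi [  0.7 148.3  37.8] slope [ 0.15  -0.208]
scene 1086 lo [-40.  -47.   15.1] hi [ 47.2 110.7  25.9] slope [-0.008 -0.047]
scene 456 lo [-28.7  62.8  16. ] hi [ 29.6 118.7  25. ] slope [-0.004 -0.01 ]
scene 819 lo [-27.  -29.5  24.4] hi [29.8 26.4 27.2] slope [-0.001 -0.003]
scene 1490 lo [ -40.1 -151.4    8. ] hi [ 47.5 -63.4  11.8] slope [-0.001  0.003]
scene 1211 lo [ -24.2 -135.    10.3] hi [ 33.3 -77.1  13. ] slope [-0.003 -0.003]
side 1305 lo [-43.4 -47.3  15. ] hi [ 44.7 114.6  26.4] slope [-0.003 -0.06 ]
side 300 lo [-29.8  59.4  15.9] hi [28.6 91.6 19.3] slope [ 0.002 -0.022]
side 815 lo [-28.5 -31.3  24.2] hi [29.6 26.3 27.8] slope [ 0.002 -0.005]
side 1292 lo [ -39.5 -151.6    8.6] hi [ 47.5 -64.4  12.2] slope [-0.  0.]
side 1153 lo [ -25.  -136.5    9.9] hi [ 33.  -78.7  13.5] slope [-0.    -0.003]
wrist 963 lo [ 46.8 127.    3.6] hi [ 53.9 149.7   6. ] slope [ 0.026 -0.006]
wrist 18760 lo [-3.8 47.3  8.9] hi [ 45.7 147.9  17.1] slope [-0.014 -0.037]
wrist 9238 lo [  2.  -28.9  22.3] hi [42.5 43.  25.4] slope [ 0.007 -0.002]
wrist 9729 lo [-4.3 61.3 16. ] hi [ 30.1 121.   29.5] slope [-0.03  -0.011]
wrist 18382 lo [-21.3 -31.3  24.2] hi [29.9 26.3 26.5] slope [-0.     0.001]
wrist 562 lo [-23.8 -41.8  23.1] hi [ -7.9 -31.7  25.3] slope [0.019 0.05 ]
```

Request:
{"name": "step_arm", "arguments": {"motion": [{"dx": 0,"dy": 0,"dz": 0.045,"wx": 0,"wy": 0,"wz": 0,"claw": 0},{"dx": 0,"dy": 0,"dz": 0.068,"wx": 0,"wy": 0,"wz": 0,"claw": 0},{"dx": 0,"dy": 0,"dz": 0.068,"wx": 0,"wy": 0,"wz": 0,"claw": 0}]}}

```text
clock: 18.2
tool_pos: [0.5069, 0.0596, 0.0165]
eef_rot: [0.998, -0.056, 0.0, 0.0]
contact_force: [0.3, -0.0, 6.3]
opening: 0.006
finger_force: 3.0
```

Request:
{"name": "step_arm", "arguments": {"motion": [{"dx": 0,"dy": -0.03,"dz": 0.001,"wx": 0,"wy": 0,"wz": 0,"claw": 0},{"dx": 0,"dy": -0.07,"dz": 0.001,"wx": 0,"wy": 0,"wz": 0,"claw": 0},{"dx": 0,"dy": -0.11,"dz": 0.001,"wx": 0,"wy": 0,"wz": 0,"claw": 0},{"dx": 0,"dy": -0.15,"dz": 0.001,"wx": 0,"wy": 0,"wz": 0,"claw": 0},{"dx": 0,"dy": -0.19,"dz": 0.001,"wx": 0,"wy": 0,"wz": 0,"claw": 0},{"dx": 0,"dy": -0.23,"dz": 0.001,"wx": 0,"wy": 0,"wz": 0,"claw": 0},{"dx": 0,"dy": -0.27,"dz": 0.001,"wx": 0,"wy": 0,"wz": 0,"claw": 0},{"dx": 0,"dy": -0.29,"dz": 0.001,"wx": 0,"wy": 0,"wz": 0,"claw": 0}]}}

```text
clock: 19.0
tool_pos: [0.5098, 0.0817, 0.0165]
eef_rot: [0.998, -0.056, 0.0, 0.001]
contact_force: [-0.7, -3.5, 5.7]
opening: 0.009
finger_force: 3.2
```

Request:
{"name": "step_arm", "arguments": {"motion": [{"dx": 0,"dy": 0,"dz": -0.3,"wx": 0,"wy": 0,"wz": 0,"claw": 0},{"dx": -0.4,"dy": 0,"dz": -0.7,"wx": 0,"wy": 0,"wz": 0,"claw": 0},{"dx": -0.8,"dy": 0.1,"dz": -1,"wx": 0,"wy": 0,"wz": 0,"claw": 0},{"dx": -0.8,"dy": 0.4,"dz": -1,"wx": 0,"wy": 0,"wz": 0,"claw": 0},{"dx": -0.8,"dy": 0.4,"dz": -1,"wx": 0,"wy": 0,"wz": 0,"claw": 0}]}}

```text
clock: 19.5
tool_pos: [0.4412, 0.0553, 0.0967]
eef_rot: [0.998, -0.057, -0.0, 0.001]
contact_force: [-0.4, -0.2, -0.2]
opening: 0.002
finger_force: 0.0
```

```bash
python3 - <<'E'
from h import *
print(loc(np.array(get_state()["tool_pos"])));report("scene");p=report("wrist");cv2.imwrite("pics/w3.png",p[:,:,::-1])
E
```

```text
[-63.06292202  74.18435704  96.73481178]
scene 1683 lo [-43.2 -47.   10. ] hi [ 45.8 156.3  25.6] slope [-0.006 -0.056]
scene 577 lo [-27.   85.7  15.9] hi [ 29.5 141.8  18.8] slope [ 0.001 -0.006]
scene 820 lo [-26.8 -29.3  24.3] hi [29.9 26.4 27.1] slope [ 0.    -0.002]
scene 1492 lo [ -40.2 -151.3    8. ] hi [ 47.5 -63.6  11.9] slope [0.    0.004]
scene 1209 lo [ -23.8 -134.7   10.1] hi [ 33.4 -77.3  13. ] slope [-0.    -0.004]
wrist 21703 lo [-48.5  63.    3.7] hi [ 46.1 175.6  16.9] slope [ 0.006 -0.045]
wrist 6895 lo [ -39.2 -100.5    6.1] hi [ 47.4 -59.6  10.7] slope [ 0.    -0.019]
wrist 15316 lo [-43. -43.  22.] hi [44.8 44.3 25. ] slope [-0.002  0.   ]
wrist 13306 lo [-28.1 -28.9  23.5] hi [30.1 29.1 26.3] slope [-0.     0.002]
wrist 12354 lo [-28.7  86.2  15.4] hi [ 29.6 144.3  18.2] slope [-0.001  0.001]
wrist 4005 lo [-25.2 -99.9   9.1] hi [ 28.3 -73.4  11.9] slope [-0.003  0.009]
```

View pics/w3.png

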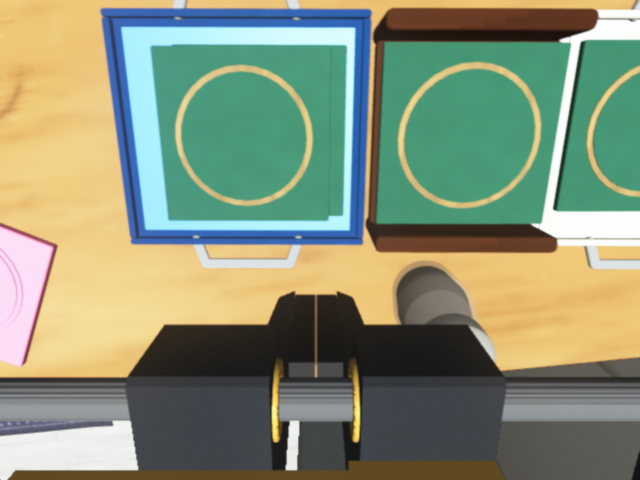

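Wrist view: both coasters lie flat in the blue tray (165–345, 45–220), and coaster 4 is squarely in the caddy (470,130). Now coaster 4 to white.

Request:
{"name": "step_arm", "arguments": {"motion": [{"dx": 0.4,"dy": -0.07,"dz": 0,"wx": 0,"wy": 0,"wz": 0,"claw": 0},{"dx": 0.8,"dy": -0.07,"dz": 0,"wx": 0,"wy": 0,"wz": 0,"claw": 0},{"dx": 0.8,"dy": -0.07,"dz": 0.5,"wx": 0,"wy": 0,"wz": 0,"claw": 0},{"dx": 0.8,"dy": -0.07,"dz": 0.92,"wx": 0,"wy": 0,"wz": 0,"claw": 0},{"dx": 0.8,"dy": -0.07,"dz": 0.92,"wx": 0,"wy": 0,"wz": 0,"claw": 0},{"dx": 0.8,"dy": -0.07,"dz": 0.92,"wx": 0,"wy": 0,"wz": 0,"claw": 0},{"dx": 0.8,"dy": -0.07,"dz": 0.92,"wx": 0,"wy": 0,"wz": 0,"claw": 0}]}}

```text
clock: 20.3
tool_pos: [0.5068, 0.057, 0.0234]
eef_rot: [0.998, -0.055, 0.0, -0.0]
contact_force: [0.2, -0.6, 0.2]
opening: 0.004
finger_force: 0.0
```

```bash
python3 - <<'E'
from h import *
print(loc(np.array(get_state()["tool_pos"])))
E
```

```text
[ 1.91967592 83.27767504 23.39471881]
```

Request:
{"name": "step_arm", "arguments": {"motion": [{"dx": 0,"dy": 0.1,"dz": 0.023,"wx": 0,"wy": 0,"wz": 0,"claw": 0},{"dx": 0,"dy": 0.22,"dz": 0.023,"wx": 0,"wy": 0,"wz": 0,"claw": 0},{"dx": 0,"dy": 0.34,"dz": 0.023,"wx": 0,"wy": 0,"wz": 0,"claw": 0},{"dx": 0,"dy": 0.46,"dz": 0.023,"wx": 0,"wy": 0,"wz": 0,"claw": 0},{"dx": 0,"dy": 0.58,"dz": 0.023,"wx": 0,"wy": 0,"wz": 0,"claw": 0},{"dx": 0,"dy": 0.7,"dz": 0.023,"wx": 0,"wy": 0,"wz": 0,"claw": 0},{"dx": 0,"dy": 0.82,"dz": 0.023,"wx": 0,"wy": 0,"wz": 0,"claw": 0},{"dx": 0,"dy": 0.9,"dz": 0.023,"wx": 0,"wy": 0,"wz": 0,"claw": 0}]}}

```text
clock: 21.1
tool_pos: [0.4988, -0.016, 0.021]
eef_rot: [0.998, -0.056, 0.0, -0.0]
contact_force: [-0.4, 1.1, 6.4]
opening: 0.007
finger_force: 2.7
```

Request:
{"name": "step_arm", "arguments": {"motion": [{"dx": 0,"dy": 0.12,"dz": 0,"wx": 0,"wy": 0,"wz": 0,"claw": 0},{"dx": 0,"dy": 0.24,"dz": 0,"wx": 0,"wy": 0,"wz": 0,"claw": 0},{"dx": 0,"dy": 0.36,"dz": 0,"wx": 0,"wy": 0,"wz": 0,"claw": 0},{"dx": 0,"dy": 0.48,"dz": 0,"wx": 0,"wy": 0,"wz": 0,"claw": 0},{"dx": 0,"dy": 0.6,"dz": 0,"wx": 0,"wy": 0,"wz": 0,"claw": 0},{"dx": 0,"dy": 0.72,"dz": 0,"wx": 0,"wy": 0,"wz": 0,"claw": 0},{"dx": 0,"dy": 0.84,"dz": 0,"wx": 0,"wy": 0,"wz": 0,"claw": 0},{"dx": 0,"dy": 0.84,"dz": 0,"wx": 0,"wy": 0,"wz": 0,"claw": 0}]}}

```text
clock: 21.9
tool_pos: [0.4905, -0.0841, 0.0205]
eef_rot: [0.998, -0.057, -0.0, 0.001]
contact_force: [0.7, -0.2, -0.8]
opening: 0.005
finger_force: 0.0
```

```bash
python3 - <<'E'
from h import *
print(loc(np.array(get_state()["tool_pos"])));report("scene");p=report("side")
E
```

```text
[  1.66226505 -58.7728485   20.47128435]
scene 550 lo [-44.9  59.6   9.3] hi [ 24.2 158.   17.8] slope [-0.082  0.003]
scene 546 lo [-27.4  85.3  16. ] hi [ 26.9 142.5  18.8] slope [-0.009 -0.047]
scene 2018 lo [ -43.3 -151.2    8.2] hi [ 45.1 -53.1  17.7] slope [-0.004  0.056]
scene 1157 lo [ -26.9 -122.8   16.2] hi [ 30.2 -65.7  19.2] slope [ 0.002 -0.001]
side 1411 lo [ -42.5 -151.6    9. ] hi [ 47.4 -65.4  18.1] slope [-0.012  0.061]
side 986 lo [ -28.3 -124.5   15.9] hi [ 30.3 -75.6  19.4] slope [-0.004 -0.002]
```

Request:
{"name": "step_arm", "arguments": {"motion": [{"dx": 0,"dy": 0.36,"dz": 0,"wx": 0,"wy": 0,"wz": 0,"claw": 0},{"dx": 0,"dy": 0.36,"dz": 0.03,"wx": 0,"wy": 0,"wz": 0,"claw": 0},{"dx": 0,"dy": 0.36,"dz": 0.057,"wx": 0,"wy": 0,"wz": 0,"claw": 0},{"dx": 0,"dy": 0.36,"dz": 0.057,"wx": 0,"wy": 0,"wz": 0,"claw": 0}]}}

```text
clock: 22.4
tool_pos: [0.488, -0.1101, 0.0165]
eef_rot: [0.998, -0.055, 0.0, 0.0]
contact_force: [-0.6, -2.5, 6.0]
opening: 0.008
finger_force: 3.0
```

Request:
{"name": "step_arm", "arguments": {"motion": [{"dx": 0,"dy": 0.03,"dz": 0.001,"wx": 0,"wy": 0,"wz": 0,"claw": 0},{"dx": 0,"dy": 0.07,"dz": 0.001,"wx": 0,"wy": 0,"wz": 0,"claw": 0},{"dx": 0,"dy": 0.11,"dz": 0.001,"wx": 0,"wy": 0,"wz": 0,"claw": 0},{"dx": 0,"dy": 0.15,"dz": 0.001,"wx": 0,"wy": 0,"wz": 0,"claw": 0},{"dx": 0,"dy": 0.19,"dz": 0.001,"wx": 0,"wy": 0,"wz": 0,"claw": 0},{"dx": 0,"dy": 0.23,"dz": 0.001,"wx": 0,"wy": 0,"wz": 0,"claw": 0},{"dx": 0,"dy": 0.26,"dz": 0.001,"wx": 0,"wy": 0,"wz": 0,"claw": 0},{"dx": 0,"dy": 0.26,"dz": 0.001,"wx": 0,"wy": 0,"wz": 0,"claw": 0}]}}

```text
clock: 23.2
tool_pos: [0.4867, -0.1289, 0.0165]
eef_rot: [0.999, -0.054, 0.001, -0.001]
contact_force: [0.5, 1.6, 7.0]
opening: 0.004
finger_force: 3.3
```

Request:
{"name": "step_arm", "arguments": {"motion": [{"dx": 0,"dy": 0,"dz": -0.3,"wx": 0,"wy": 0,"wz": 0,"claw": 0},{"dx": -0.4,"dy": 0,"dz": -0.7,"wx": 0,"wy": 0,"wz": 0,"claw": 0},{"dx": -0.8,"dy": -0.1,"dz": -1,"wx": 0,"wy": 0,"wz": 0,"claw": 0},{"dx": -0.8,"dy": -0.2,"dz": -1,"wx": 0,"wy": 0,"wz": 0,"claw": 0},{"dx": -0.8,"dy": -0.2,"dz": -1,"wx": 0,"wy": 0,"wz": 0,"claw": 0}]}}

```text
clock: 23.7
tool_pos: [0.4245, -0.1058, 0.0964]
eef_rot: [0.999, -0.054, 0.001, -0.001]
contact_force: [0.7, -0.3, 0.1]
opening: 0.007
finger_force: 0.0
```

Request:
{"name": "step_arm", "arguments": {"motion": [{"dx": -0.3,"dy": 0,"dz": -0.6,"wx": 0,"wy": 0,"wz": 0,"claw": 0},{"dx": -0.3,"dy": 0,"dz": -1,"wx": 0,"wy": 0,"wz": 0,"claw": 0},{"dx": -0.3,"dy": 0,"dz": -1,"wx": 0,"wy": 0,"wz": 0,"claw": 0},{"dx": -0.3,"dy": 0,"dz": -1,"wx": 0,"wy": 0,"wz": 0,"claw": 0}]}}

```text
clock: 24.1
tool_pos: [0.4018, -0.1052, 0.176]
eef_rot: [0.998, -0.055, 0.001, -0.0]
contact_force: [-0.2, -0.1, -0.3]
opening: 0.001
finger_force: 0.0
```

```bash
python3 - <<'E'
from h import *
print(loc(np.array(get_state()["tool_pos"])));report("scene");p=report("wrist");cv2.imwrite("pics/w4.png",p[:,:,::-1])
E
```

```text
[-84.11215163 -89.77340284 176.01691227]
scene 867 lo [-44.3  60.4   9. ] hi [ 44.5 157.6  17.7] slope [-0.022  0.023]
scene 579 lo [-27.2  86.3  15.9] hi [ 29.3 142.4  18.9] slope [ 0.002 -0.006]
scene 1569 lo [ -42.9 -157.7   13.5] hi [ 45.2 -69.8  17.8] slope [0.001 0.004]
scene 1221 lo [ -26.1 -141.    16.1] hi [ 31.3 -83.5  19. ] slope [-0.002 -0.004]
wrist 9342 lo [ -43.  -155.7    8.7] hi [ 44.4 -63.   16.8] slope [-0.003 -0.024]
wrist 7482 lo [-45.   59.9   7.6] hi [ 42.5 132.2  16.9] slope [0.003 0.09 ]
wrist 7311 lo [ -28.9 -141.5   15. ] hi [ 29.1 -83.4  18. ] slope [-0.002  0.001]
wrist 5704 lo [-30.9  83.7  15.2] hi [ 27.9 129.6  18.2] slope [-0.002 -0.003]
```

View pics/w4.png

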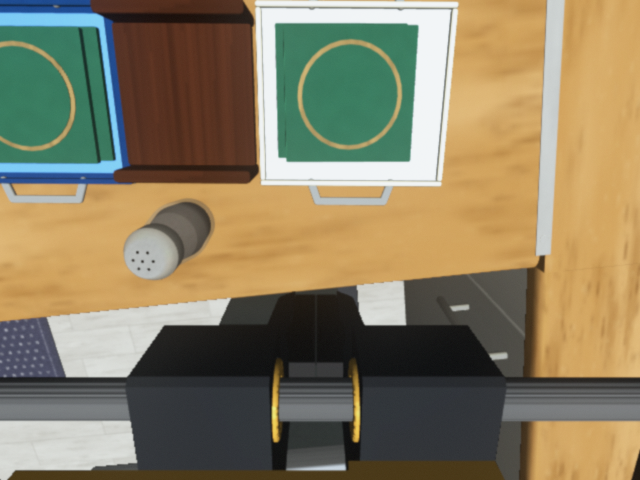

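The picture shows both trays holding two flat coasters each (white 276–418 × 25–162; blue at left), the caddy empty, and the arm clear of everything.

```bash
python3 -c "
from plant import workorder; print(workorder.finish_job())"
```

```text
the job is handed in; nothing more can be done
None
```

The job is handed in at about 24 s of the 67 s allowed: all four coasters were dealt in turn (1 and 3 to blue, 2 and 4 to white), and in the last pictures each lay flat and inside its tray's limits, with the arm clear. The mug, tin and mill were never approached. I slid each coaster out by pushing its trailing edge and finished with a light drag on its face, and the hand-in call returned no verdict.

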